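# Hold the scraper level over the dish for rinsing

## Task

Draw the blue scraper out of its slot in the drain block, turn it until its blade lies flat and level, and hold it so over the middle of the steel dish, about a hand's breadth (10 cm) above the rim, so that I can spray the blade clean and the dish catches the drips. Finish still holding it there, steady in the gripper and touching nothing else. Leave the black scraper in its slot and the dish and everything else on the ledge where they are.

Things in the scene. Friction and masses are not known exactly. Their poses are not given: they have to be found in the camera images.
- blue_scraper_handle (a point): handle centre of the blue silicone scraper (stiff, 196 mm long, about 0.12 kg): grip here. x runs along the tool to the blade, y across, z square to its flat. Handle x -46..48 mm, 26 wide, 18 thick; shoulder x 38..66, 44 wide; blade x 60..150, 72 wide, 6 thick. Starts blade down on the floor of either slot of the drain block, handle out, leaning to the robot
- blue_scraper_blade (a point): centre of the blue scraper's blade, 105 mm from the handle centre along the tool; same axes as the handle (z square to the flat of the blade)
- blue_scraper_tip (a point): middle of the free edge of the blue scraper's blade, 150 mm from the handle centre; same axes
- black_scraper_handle (a point): handle centre of the black nylon scraper, same shape, size and axes as the blue one; it stands in the other slot, its handle centre 96 mm beside the blue one's
- block_mouth (a point): middle of the white drain block's slanted face (196 x 33 mm), 87 mm above the ledge, at the slot mouths. z: the way a scraper is drawn out, up and to the robot, 45 deg from vertical; y along the slots, x square to them. 2 slots, centred 48 mm to either side along y, 76 x 9 mm, 80 mm deep, loose fit, no catch. Fixed to the ledge; grey foot 150 x 210 mm with end cheeks 57 mm high
- dish_rim (a point): centre of the stainless steel dish, at the height of its rim: loose round dish, 209 mm across, 45 mm high, standing on the ledge
- lid_center (a point): centre of the underside of the orange plastic bucket lid, 284 mm across, 21 mm high, lying loose on the ledge (bystander)
- pin0_center (a point): centre of a pale green clothespin, 74 x 14 x 11 mm, lying on the ledge (bystander)
- pin1_center (a point): centre of a pale pink clothespin, the same size, lying on the ledge (bystander)
- pin2_center (a point): centre of a pale blue clothespin, the same size, lying on the ledge (bystander)
- spray_center (a point): centre of the upright white spray bottle with a green trigger head, 86 mm in diameter, 229 mm high, half-way up (bystander)
- brush_center (a point): centre of the wooden scrubbing brush, 125 x 55 x 38 mm, lying bristles down (bystander)

How it is judged:
On the way:
1. the blue scraper is drawn right out of its slot in the gripper: the blade's edge is past the mouth (z of blue_scraper_tip in the frame of block_mouth above 0.005 m and contact force between the fingers and blue_scraper above 1 N), for 0.1 s.
At the end, for the whole second after the job is handed in: The gripper holds the blue scraper, at rest: blade level within 17 degrees, its centre within 45 mm of the dish's centre seen from above and 50 to 170 mm above its rim, touching nothing else; the black scraper, the dish and the other things within 30 mm of their starts ((angle between blue_scraper_blade's own z axis and vertical below 0.3 rad or angle between blue_scraper_blade's own z axis and vertical above 2.8416 rad) and horizontal distance between blue_scraper_blade and dish_rim below 0.045 m and height (world z) of blue_scraper_blade between 0.095 and 0.215 m and contact force between the fingers and blue_scraper above 1 N and contact force between blue_scraper and dish below 0.1 N and contact force between blue_scraper and drain_block below 0.1 N and contact force between blue_scraper and table below 0.1 N and linear speed of blue_scraper below 0.03 m/s and angular speed of blue_scraper below 0.2 rad/s and distance of each of lid_center, pin0_center, pin1_center, pin2_center, spray_center, brush_center, black_scraper_handle, dish_rim from where it was at the start of the episode below 0.03 m); the arm keeps its last pose, push and grip.
It fails at once if the black scraper is displaced by more than 30 mm (distance of black_scraper_handle from where it was at the start of the episode above 0.03 m).
It fails at once if the steel dish is displaced by more than 30 mm (distance of dish_rim from where it was at the start of the episode above 0.03 m).
It fails at once if a clothespin is displaced by more than 30 mm (distance of any of pin0_center, pin1_center, pin2_center from where it was at the start of the episode above 0.03 m).
It fails at once if the orange lid, the spray bottle or the scrubbing brush is displaced by more than 30 mm (distance of any of lid_center, spray_center, brush_center from where it was at the start of the episode above 0.03 m).
It also fails if it takes over 38 s, if anything falls off the work surface, if the arm or the gripper's body presses on something with over 40 N, if the wrist force passes 120 N, or if a joint passes its speed limit or range.

## Robot

A 7-joint arm with a two-finger parallel gripper is mounted at the origin on the work surface. World frame = base frame: x ahead of the robot, y to its left, z up, the work surface at z = 0. Lengths are in m, angles in rad, forces in N, time in s.
With the tool pointing down it reaches from about 0.4 to 0.85 m from the base axis. Payload 10.4 kg.
Tool frame: the origin (TCP) lies between the finger pads; the fingertips stand 25 mm ahead of it and the grasp point (between the pads) lies 6 mm ahead of it; x points along the fingers, y is the direction in which the jaws open and shut, and the axes are right-handed (so a half turn about x gives the same grasp; the last joint's range is limited). The gripper opens to 87 mm and grips with 3 to 60 N. Pads are 19 mm wide; open, the fingers measure 117 mm over their backs; the gripper's body (75 mm by 190 mm) begins 51 mm behind the grasp point.
Start: joints at [-1.276, 0.332, -0.065, 1.46, 0.022, 1.35, -0.088], TCP at [0.195, 0.594, 0.248] pointing down, gripper open.
Joint ranges: [-2.6, 2.6], [-0.5, 2.12], [-1.47, 1.34], [0.16, 2.42], [-1.27, 4.41], [0.06, 2.06], [-2.6, 2.6]. Speed limits (rad/s): [2.22, 2.22, 2.79, 2.79, 3.14, 3.14, 3.14].

## Interface

Orientations are given as a unit quaternion [x, y, z, w].
In Python, from bench import r gives the robot as it stands.
- The arm moves only by the shell command python3 -m pendant 'ROWS' [FORCE]. ROWS is JSON, a list of rows, each an object with "translation": the shift along the world's x, y, z in cm, a list of three; "angular": the turn, a rotation vector about the world's x, y, z in degrees, a list of three; "hand": the opening, from -1 (shut) to 1 (fully open). In form: [{"translation": [dx, dy, dz], "angular": [wx, wy, wz], "hand": hand}, ...]. A call has 1 to 20 rows; each row shifts and turns the commanded pose from where the row before left it; what a row does not reach is not made up. A row lasts 1/10 s, in which the tool goes at most 50 mm and 8.59 degrees, less where a joint would pass 70% of its speed; a pose out of reach is approached as far as the arm can. A call is refused whole if a number of a shift passes 5 or a number of a turn 8.59, either way. A call with a gripper value outside its range is refused whole. The fingers move at their own pace and stop on an object; FORCE is the grip in N (left out, the last holds). Time passes only in rows, so rows that do not move let the fingers close. It gives the time, the measured TCP pose, the force and the opening at its end, in the units of the state.
- r.read_state(): the state, without advancing time (a new reading comes with each control period).
- r.camera(name): name is "scene" or "top" or "wrist"; returns the picture (420x560x3 uint8, red, green, blue); there is no depth.
- r.camera_info(name): a dict with "fx", "fy", "cx", "cy" (pixels), "rvec" (rotation vector, rad) and "tvec" (3), from world to camera coordinates, as OpenCV has them; the wrist camera has in their place "mount" (4x4, takes a point from camera to tool coordinates, whose origin is the TCP and whose axes are the tool frame's). Camera axes: x right, y down, z forward; pixel columns grow to the right and rows downward; lengths in m; the calibration is good to about 2 mm. A picture is of the moment at which its call begins: read the wrist's pose just before it. camera_info takes no time and is no camera call.
- r.close_job(): hands the job in, once; it reports no verdict.
Trained networks look in the newest picture that a camera, given by its name, has taken for a name from the list of things; names that differ only in an ending like _2 or _b are one class to them, and where a whole thing is asked for, a point or a joint stands for the part that bears it (a point fixed in the world has none). Each returns a list of dicts, best first, with "confidence" (0 to 1); they miss things now and then, are a little off and sometimes report something else, mostly with a low value. They report only what shows in the picture. A call takes as long as a camera call.
- r.find_in(camera, name): "point" ([row, column] in pixels, amid what is visible of it).
- r.mark_of(camera, name): "point" ([row, column] in pixels: a listed point, or the origin of a listed thing).
The state is a dict: "time": time; "joint_positions": joint angles; "joint_vel": joint speeds; "joint_torque": joint torques, N m; "ee_pos": TCP position; "eef_rot": TCP orientation; "ft_force": force on the tool from outside, world axes, zero at the start; "torque": the same for the moment, N m; "width": finger opening in m.
Only numpy, scipy, OpenCV 4.12 (cv2) and the standard library are available. Lean on these libraries where they do the work, as an engineer would, in place of code of your own. Each camera call takes 0.05 s, during which the arm holds its last target.

## Working session

There is one attempt and no reset: what is moved stays moved. The work goes in short steps, Python scripts to look and compute and a shell command to move; the robot and the scene stay as the last step left them, time stands still between calls to the robot, and variables do not carry over. Pictures are saved under pics/ and viewed, and the job is handed in when it is done.

```bash
ls; mkdir -p pics; python3 - <<'E'
from bench import r
import cv2, numpy as np
print(r.read_state())
for c in ("scene","top"):
    im=r.camera(c); cv2.imwrite(f"pics/{c}0.png",im[:,:,::-1])
    print(c,r.camera_info(c))
    for n in ["blue_scraper_handle","blue_scraper_blade","black_scraper_handle","block_mouth","dish_rim"]:
        print(c,n,r.mark_of(c,n)[:2])
print(r.camera_info("wrist"))
print(r.read_state()["time"])
E
```

```text
pics
{'time': 0.0, 'joint_positions': array([-1.27563605,  0.33282999, -0.0646904 ,  1.46093318,  0.02159214,
        1.34990824, -0.08851551]), 'joint_vel': array([ 0.00020395, -0.00015961, -0.00085781, -0.00040631,  0.00049794,
       -0.00234561,  0.00153529]), 'joint_torque': array([-3.37098563e-04, -6.23243380e+01,  2.44603126e-02, -3.89903069e+01,
       -6.12267083e-02,  3.96251155e-02,  1.27134085e-04]), 'ee_pos': array([0.19517226, 0.59337464, 0.24678394]), 'eef_rot': array([ 0.11138909,  0.69825641, -0.11236103,  0.69814429]), 'ft_force': array([-0.3107972 , -0.12939098,  0.20436459]), 'torque': array([-0.00931343,  0.03131406, -0.0437254 ]), 'width': 0.08715740192322066}
scene {'fx': 528.2166655093745, 'fy': 528.2166655093745, 'cx': 283.7026387423364, 'cy': 204.1609419449916, 'rvec': array([ 0.7126776 ,  2.67247911, -1.04138365]), 'tvec': array([ 0.45275799, -0.11792297,  1.61092012])}
scene blue_scraper_handle [{'point': [128.6, 242.1], 'confidence': 0.74}, {'point': [280.0, 262.4], 'confidence': 0.15}]
scene blue_scraper_blade [{'point': [148.0, 216.4], 'confidence': 0.9
[... 707 characters left out ...]
top black_scraper_handle [{'point': [225.3, 332.0], 'confidence': 0.88}, {'point': [280.9, 375.0], 'confidence': 0.46}]
top block_mouth [{'point': [215.8, 354.4], 'confidence': 0.93}]
top dish_rim [{'point': [179.8, 226.5], 'confidence': 0.66}]
{'fx': 303.0683783571844, 'fy': 303.0683783571844, 'cx': 278.170389292623, 'cy': 208.87813649935296, 'mount': array([[ 2.35179618e-04, -2.63289680e-01,  9.64716792e-01,
        -1.37013908e-01],
       [ 9.99999715e-01, -6.30783095e-04, -4.15933705e-04,
         4.24437418e-04],
       [ 7.18038096e-04,  9.64716615e-01,  2.63289456e-01,
        -7.22593062e-02],
       [ 0.00000000e+00,  0.00000000e+00,  0.00000000e+00,
         1.00000000e+00]])}
0.6
```

View pics/scene0.png

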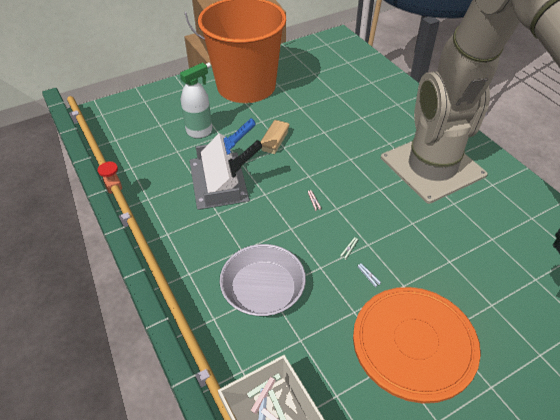

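View pics/top0.png

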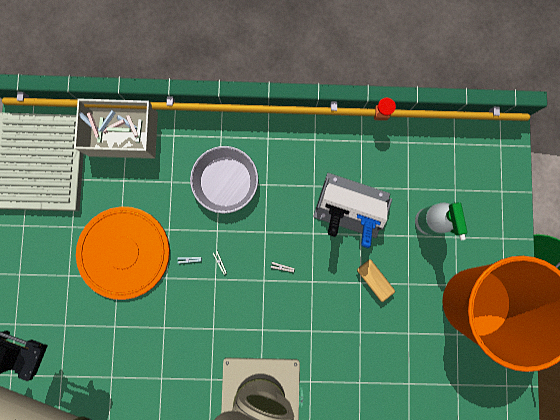

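The scene and top pictures agree. The drain block is at about top (355,205), with the blue scraper at (368,235) on its right and the black one at (335,220). The dish is at (224,180). The brush lies just robot-side of the blue handle at (376,281), and the spray bottle is at (442,217).

```bash
cat > h.py <<'E'
import numpy as np, cv2
from scipy.optimize import least_squares
from scipy.spatial.transform import Rotation as R
from bench import r
def proj(c,P):
    i=r.camera_info(c); K=np.array([[i['fx'],0,i['cx']],[0,i['fy'],i['cy']],[0,0,1]])
    return cv2.projectPoints(np.atleast_2d(np.float64(P)),i['rvec'],i['tvec'],K,None)[0][:,0,::-1]  # row,col
def tri(a,b):
    f=lambda p: np.r_[proj('scene',p)[0]-a, proj('top',p)[0]-b]
    s=least_squares(f,[0.5,0,0.05]); return s.x, s.fun
def block(px,py,yaw):
    # yaw: direction of horizontal part of z (from +x)
    u=np.array([np.cos(yaw),np.sin(yaw),0]); z=(u+[0,0,1])/np.sqrt(2); y=np.array([-np.sin(yaw),np.cos(yaw),0])
    x=np.cross(y,z); return np.array([px,py,.087]),np.c_[x,y,z]
E
python3 - <<'E'
from h import *
obs={'bh':([128.6,242.1],[233.5,369.1]),'bb':([148,216.4],[211.4,367.0]),'kh':([150.6,247.7],[225.3,332]),'m':([153.1,229.9],[215.8,354.4]),'d':([279.5,260.9],[179.8,226.5])}
for k,(a,b) in obs.items():
    p,e=tri(a,b); print(k,p.round(4),e.round(1))
def pts(q):
    o,M=block(*q[:3]); s=q[3]
    return {'bh':o+M@[0,s*.048,.07],'bb':o+M@[0,s*.048,-.035],'kh':o+M@[0,-s*.048,.07],'m':o}
for s in (1,-1):
    def f(q):
        P=pts(np.r_[q,s]); return np.concatenate([np.r_[proj('scene',P[k])[0]-obs[k][0],proj('top',P[k])[0]-obs[k][1]] for k in P])
    S=least_squares(f,[.6,-.2,np.pi],loss='soft_l1'); print(s,S.x,S.cost,f(S.x).round(1)); 
    for k,v in pts(np.r_[S.x,s]).items(): print(k,v.round(4))
for c in ('scene','top'):
  for n in ["brush_center","spray_center","pin0_center","pin1_center","pin2_center","lid_center"]: print(c,n,[(x['point'],x['confidence']) for x in r.mark_of(c,n)[:1]])
E
```

```text
bh [ 0.4932 -0.2959  0.1358] [-0.1 -1.   0.8 -0.5]
bb [ 0.5677 -0.3044  0.0867] [ 0.2  1.5 -1.3  0.8]
kh [ 0.5194 -0.1939  0.1406] [ 0.2  1.5 -1.3  0.9]
m [ 0.5488 -0.2637  0.0911] [-0.  -0.1  0.1 -0.1]
d [0.6572 0.1228 0.0241] [-0.  -0.1  0.1 -0. ]
1 [ 0.55290535 -0.26166018  2.88499304] 13.01427520060135 [-0.3 -0.8  0.9 -0.6  4.2  1.8  0.7  2.3 -0.8  0.8 -0.4  3.7  1.9 -1.
 -1.1 -1. ]
bh [ 0.4928 -0.2955  0.1365]
bb [ 0.5647 -0.3144  0.0623]
kh [ 0.5172 -0.2027  0.1365]
m [ 0.5529 -0.2617  0.087 ]
-1 [ 0.55287525 -0.31302534  3.35259934] 197.36490880316506 [  3.6   1.7   0.2  -7.4  15.2   8.9  -0.6 -15.4 -34.  -24.5   2.2  62.9
  -8.3  -8.7  -0.6  16.3]
bh [ 0.4944 -0.2765  0.1365]
bb [ 0.567  -0.2609  0.0623]
kh [ 0.5145 -0.3703  0.1365]
m [ 0.5529 -0.313   0.087 ]
scene brush_center [([135.1, 274.5], 0.75)]
scene spray_center [([100.9, 194.5], 0.9)]
scene pin0_center [([243.7, 349.6], 0.45)]
scene pin1_center [([200.3, 312.3], 0.4)]
scene pin2_center [([275.8, 366.3], 0.62)]
scene lid_center [([341.7, 414.7], 0.97)]
top brush_center []
top spray_center [([216.3, 443.3], 0.78)]
top pin0_center [([234.0, 367.1], 0.52)]
top pin1_center [([269.1, 283.0], 0.63)]
top pin2_center [([259.3, 188.3], 0.55)]
top lid_center [([254.5, 126.1], 0.73)]
```

```bash
cat >> h.py <<'E'
YAW=2.885
def target(t,yaw=YAW,flip=1):
    h=-np.array([np.cos(yaw),np.sin(yaw),0]); t=np.radians(t)
    x=-np.sin(t)*h-np.array([0,0,np.cos(t)]); y=flip*np.array([-np.sin(yaw),np.cos(yaw),0])
    return R.from_matrix(np.c_[x,y,np.cross(x,y)])
E
python3 - <<'E'
from h import *
s=r.read_state(); C=R.from_quat(s['eef_rot']); print(C.as_matrix().round(3))
for t in (0,10,20):
  for f in (1,-1):
    T=target(t,flip=f); print(t,f,np.degrees((T*C.inv()).as_rotvec()).round(1))
# dish rim & others
for n,a,z in [('dish',(180,224.5),.045),('brush',(281,376),.03),('spray',(216.3,443.3),.115),('pin1',(267,283),.006)]:
    S=least_squares(lambda p: proj('top',[*p,z])[0]-a,[.5,0]); print(n,S.x.round(3),proj('scene',[*S.x,z]))
E
```

```text
[[ 0.     0.312  0.95 ]
 [ 0.     0.95  -0.312]
 [-1.     0.    -0.   ]]
0 1 [   0.     0.  -176.5]
0 -1 [-0.   0.   3.5]
10 1 [ -14.8    4.4 -175.8]
10 -1 [2.8 9.6 3.5]
20 1 [ -29.4    8.7 -173.9]
20 -1 [ 5.7 19.2  3.5]
dish [0.653 0.126] [[274.89806964 262.83290586]]
brush [ 0.358 -0.343] [[132.68461365 274.62885067]]
spray [ 0.552 -0.517] [[100.36749106 192.51209434]]
pin1 [ 0.393 -0.06 ] [[198.47149282 312.51100969]]
```

```bash
python3 -m pendant '[{"translation":[3.2,-2.4,0.9],"angular":[0.35,1.2,0.44],"hand":1},{"translation":[3.2,-2.4,0.9],"angular":[0.35,1.2,0.44],"hand":1},{"translation":[3.2,-2.4,0.9],"angular":[0.35,1.2,0.44],"hand":1},{"translation":[3.2,-2.4,0.9],"angular":[0.35,1.2,0.44],"hand":1},{"translation":[3.2,-2.4,0.9],"angular":[0.35,1.2,0.44],"hand":1},{"translation":[3.2,-2.4,0.9],"angular":[0.35,1.2,0.44],"hand":1},{"translation":[3.2,-2.4,0.9],"angular":[0.35,1.2,0.44],"hand":1},{"translation":[3.2,-2.4,0.9],"angular":[0.35,1.2,0.44],"hand":1},{"translation":[1.2,-3.7,0],"angular":[0,0,0],"hand":1},{"translation":[1.2,-3.7,0],"angular":[0,0,0],"hand":1},{"translation":[1.2,-3.7,0],"angular":[0,0,0],"hand":1},{"translation":[1.2,-3.7,0],"angular":[0,0,0],"hand":1},{"translation":[0,0,0],"angular":[0,0,0],"hand":1},{"translation":[0,0,0],"angular":[0,0,0],"hand":1}]' 40; python3 -c "
from h import *
s=r.read_state();print(s['joint_positions'].round(2));print(np.degrees((target(10,flip=-1)*R.from_quat(s['eef_rot']).inv()).as_rotvec()))"
```

```text
time: 2.6
ee_pos: [0.4996, 0.253, 0.3198]
eef_rot: [0.099, 0.76, -0.083, 0.638]
ft_force: [-0.5, 1.7, -0.3]
width: 0.0873
[-0.63  0.26  0.19  1.42 -0.16  1.6   0.87]
[0.00791507 0.00876677 0.08812702]
```

```bash
python3 -m pendant '[{"translation":[0,-3.9,-0.3],"angular":[0,0,0],"hand":1},{"translation":[0,-3.9,-0.3],"angular":[0,0,0],"hand":1},{"translation":[0,-3.9,-0.3],"angular":[0,0,0],"hand":1},{"translation":[0,-3.9,-0.3],"angular":[0,0,0],"hand":1},{"translation":[0,-3.9,-0.3],"angular":[0,0,0],"hand":1},{"translation":[0,-3.9,-0.3],"angular":[0,0,0],"hand":1},{"translation":[0,-3.9,-0.3],"angular":[0,0,0],"hand":1},{"translation":[0,-3.9,-0.3],"angular":[0,0,0],"hand":1},{"translation":[0,-3.9,-0.3],"angular":[0,0,0],"hand":1},{"translation":[0,-3.9,-0.3],"angular":[0,0,0],"hand":1},{"translation":[0,-3.9,-0.3],"angular":[0,0,0],"hand":1},{"translation":[0,-3.9,-0.3],"angular":[0,0,0],"hand":1},{"translation":[0,-3.9,-0.3],"angular":[0,0,0],"hand":1},{"translation":[0,-3.9,-0.3],"angular":[0,0,0],"hand":1},{"translation":[0,0,0],"angular":[0,0,0],"hand":1},{"translation":[0,0,0],"angular":[0,0,0],"hand":1}]'; cat >> h.py <<'E'
def wproj(s,P):
    i=r.camera_info('wrist'); M=i['mount']; T=np.eye(4); T[:3,:3]=R.from_quat(s['eef_rot']).as_matrix(); T[:3,3]=s['ee_pos']
    c=np.linalg.inv(T@M)@np.r_[P,1]; return np.array([i['cy']+i['fy']*c[1]/c[2], i['cx']+i['fx']*c[0]/c[2]])
E
python3 - <<'E'
from h import *
s=r.read_state(); print(s['joint_positions'].round(2))
im=r.camera('wrist'); 
o,M=block(0.5529,-0.2617,YAW)
for n,p in [("blue_scraper_handle",o+M@[0,.048,.07]),("black_scraper_handle",o+M@[0,-.048,.07]),("block_mouth",o),("blue_scraper_blade",o+M@[0,.048,-.035])]:
    print(n,wproj(s,p).round(1),[(x['point'],x['confidence']) for x in r.mark_of('wrist',n)[:2]])
    q=wproj(s,p); cv2.circle(im,(int(q[1]),int(q[0])),3,(255,0,255),-1)
q=[wproj(s,o+M@[0,.048,.07]+M@[0,e,k]) for e in(-.013,.013) for k in (-.03,.046)]
for a in q: cv2.circle(im,(int(a[1]),int(a[0])),2,(255,255,0),-1)
cv2.imwrite('pics/w1.png',im[:,:,::-1])
E
```

```text
time: 4.2
ee_pos: [0.4999, -0.2916, 0.277]
eef_rot: [0.098, 0.76, -0.082, 0.637]
ft_force: [0.2, 0.1, -0.5]
width: 0.087
[ 0.02  0.37  0.55  1.43 -0.14  1.57  1.88]
blue_scraper_handle [224.5 272. ] [([223.1, 279.9], 0.7)]
black_scraper_handle [224.5 372.1] [([222.9, 376.9], 0.62)]
block_mouth [261.5 315.2] [([262.8, 319.0], 0.59)]
blue_scraper_blade [275.9 273.4] [([277.1, 274.4], 0.91)]
```

View pics/w1.png

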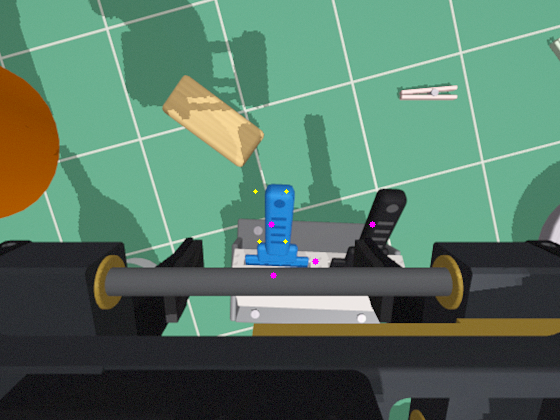

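```bash
python3 - <<'E'
from h import *
s=r.read_state()
obs={'bh':([128.6,242.1],[233.5,369.1],[223.1,279.5]),'kh':([150.6,247.7],[225.3,332],[222.9,376.9]),'m':([153.1,229.9],[215.8,354.4],[262.8,319])}
def pts(q):
    o,M=block(*q[:3])
    return {'bh':o+M@[0,.048,.07],'kh':o+M@[0,-.048,.07],'m':o}
def f(q):
    P=pts(q); return np.concatenate([np.r_[proj('scene',P[k])[0]-obs[k][0],proj('top',P[k])[0]-obs[k][1],wproj(s,P[k])-obs[k][2]] for k in P])
S=least_squares(f,[.55,-.26,2.885],loss='soft_l1'); print(S.x,f(S.x).round(1)); P=pts(S.x); print(P)
yaw=S.x[2]
for t in (10,15):
  T=target(t,yaw=yaw,flip=-1); x=T.as_matrix()[:,0]; tcp=P['bh']-0.006*x
  print(t,'tcp',tcp,'delta cm',(tcp-s['ee_pos'])*100,'rot',np.degrees((T*R.from_quat(s['eef_rot']).inv()).as_rotvec()).round(1),'x',x)
im=cv2.imread('pics/w1.png')
o,M=block(*S.x)
for e in (-.013,.013):
  for k in (-.04,.038,.046):
    for zz in (.009,-.009):
      a=wproj(s,P['bh']+M@[zz,e,k]); cv2.circle(im,(int(a[1]),int(a[0])),1,(0,0,255),-1)
cv2.imwrite('pics/w1b.png',cv2.resize(im[130:320,180:460],None,fx=2.8,fy=2.8))
E
```

```text
[ 0.55330298 -0.25608378  2.8830205 ] [ 0.9 -0.   0.8 -2.6  0.1 -2.6  0.5  1.6 -0.6  1.7  0.7 -0.   3.1 -0.3
 -1.3 -2.9 -2.4  0.1]
{'bh': array([ 0.49317737, -0.28983154,  0.13649747]), 'kh': array([ 0.51772461, -0.19702296,  0.13649747]), 'm': array([ 0.55330298, -0.25608378,  0.087     ])}
10 tcp [ 0.49418462 -0.29009795  0.14240632] delta cm [ -0.58046405   0.06771319 -13.53170154] rot [-0.   0.  -0.3] x [-0.16787543  0.04440191 -0.98480775]
15 tcp [ 0.49467866 -0.29022862  0.14229303] delta cm [ -0.53106038   0.05464625 -13.5430307 ] rot [ 1.3  4.9 -0.3] x [-0.25021488  0.06618014 -0.96592583]
```

View pics/w1b.png

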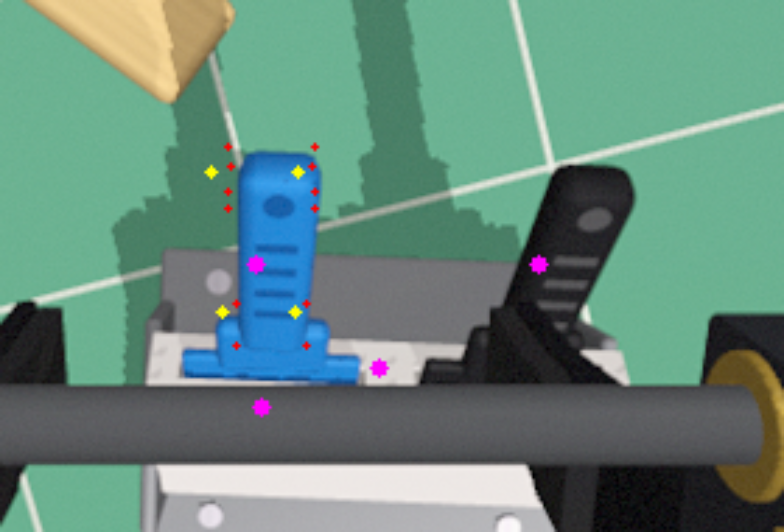

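The wrist view shows the blue handle centred at about (280,223), between the open fingers, with the black one well outside at (377,223). The fit is within about 2–3 mm, so I'm descending with that correction.

```bash
python3 -m pendant '[{"translation":[-0.3,0.15,-0.5],"angular":[0,0,-0.7],"hand":1},{"translation":[-0.25,0.15,-1],"angular":[0,0,-0.7],"hand":1},{"translation":[0,0,-1.5],"angular":[0,0,0],"hand":1},{"translation":[0,0,-1.5],"angular":[0,0,0],"hand":1},{"translation":[0,0,-1.5],"angular":[0,0,0],"hand":1},{"translation":[0,0,-1.5],"angular":[0,0,0],"hand":1},{"translation":[0,0,-1.5],"angular":[0,0,0],"hand":1},{"translation":[0,0,0],"angular":[0,0,0],"hand":1}]'; python3 - <<'E'
from h import *
s=r.read_state(); print(s['ft_force'])
im=r.camera('wrist'); cv2.imwrite('pics/w2.png',im[:,:,::-1])
print([(x['point'],x['confidence']) for x in r.mark_of('wrist','blue_scraper_handle')[:2]], wproj(s,[.494,-.2875,.1365]))
im=r.camera('scene'); cv2.imwrite('pics/s2.png',cv2.resize(im[60:240,160:360],None,fx=3,fy=3)[:,:,::-1])
E
```

```text
time: 5.25
ee_pos: [0.4929, -0.2887, 0.185]
eef_rot: [0.107, 0.76, -0.09, 0.635]
ft_force: [0.2, 0.5, -1.0]
width: 0.0869
[ 0.24427676  0.46112113 -0.989858  ]
[([254.1, 277.6], 0.61)] [254.5420788  279.84997602]
```

View pics/w2.png

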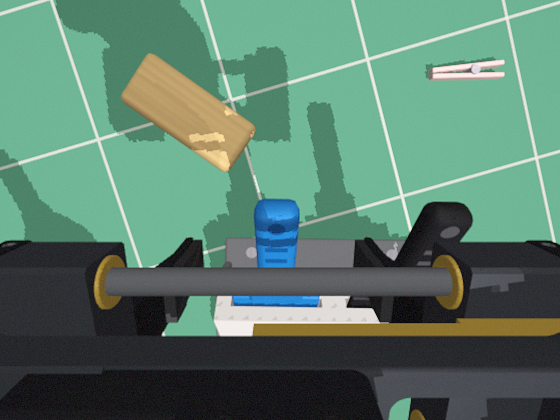

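View pics/s2.png

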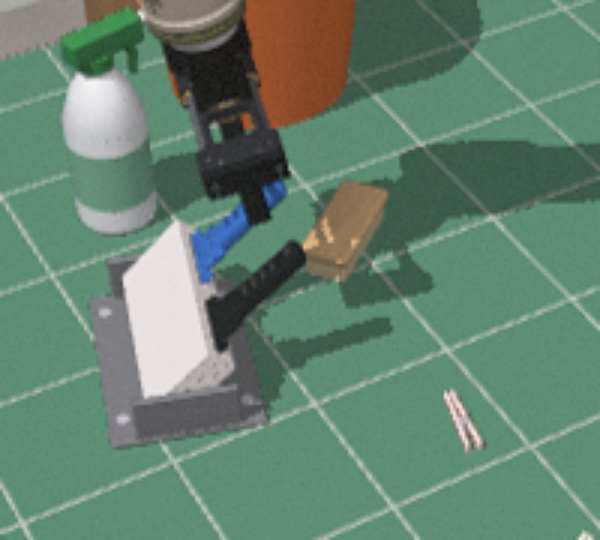

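The handle sits centred between the fingers at col 277 (tool centre 278), and both fingers clear the black handle. I'm descending the rest of the way and closing.

```bash
python3 -m pendant '[{"translation":[0.1,0,-1.1],"angular":[0,0,0],"hand":1},{"translation":[0,0,-1.1],"angular":[0,0,0],"hand":1},{"translation":[0,0,-1.1],"angular":[0,0,0],"hand":1},{"translation":[0,0,-1],"angular":[0,0,0],"hand":1},{"translation":[0,0,0],"angular":[0,0,0],"hand":1}]' && python3 -m pendant '[{"translation":[0,0,0],"angular":[0,0,0],"hand":-1},{"translation":[0,0,0],"angular":[0,0,0],"hand":-1},{"translation":[0,0,0],"angular":[0,0,0],"hand":-1},{"translation":[0,0,0],"angular":[0,0,0],"hand":-1},{"translation":[0,0,0],"angular":[0,0,0],"hand":-1},{"translation":[0,0,0],"angular":[0,0,0],"hand":-1},{"translation":[0,0,0],"angular":[0,0,0],"hand":-1},{"translation":[0,0,0],"angular":[0,0,0],"hand":-1}]' 40; python3 - <<'E'
from h import *
s=r.read_state(); print(s['ft_force'],s['torque'])
im=r.camera('wrist'); cv2.imwrite('pics/w3.png',im[:,:,::-1])
im=r.camera('scene'); cv2.imwrite('pics/s3.png',cv2.resize(im[60:240,160:360],None,fx=3,fy=3)[:,:,::-1])
E
```

```text
time: 5.9
ee_pos: [0.494, -0.2888, 0.1427]
eef_rot: [0.107, 0.759, -0.09, 0.635]
ft_force: [-0.6, 0.2, -0.1]
width: 0.0873
time: 6.7
ee_pos: [0.4948, -0.2893, 0.1446]
eef_rot: [0.107, 0.759, -0.09, 0.636]
ft_force: [-0.6, -0.2, 0.9]
width: 0.0309
[-0.56891362 -0.16978817  0.92323601] [-0.07960307 -0.21809307  0.01785794]
```

View pics/w3.png

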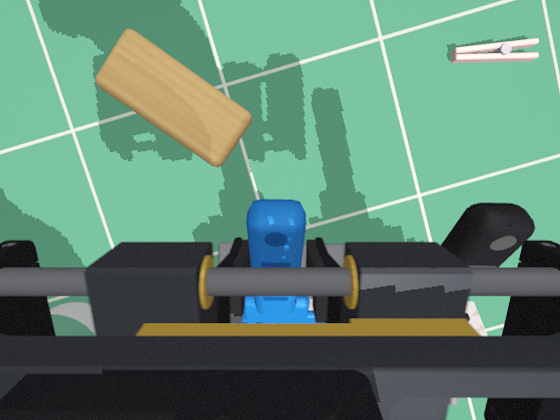

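View pics/s3.png

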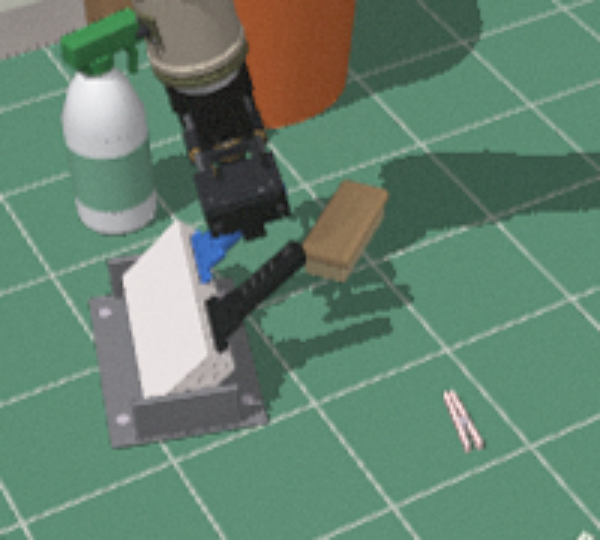

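The fingers are still closing around the blue handle, 31 mm against its 26 mm width. I'll give them more time.

```bash
python3 -m pendant '[{"translation":[0,0,0],"angular":[0,0,0],"hand":-1},{"translation":[0,0,0],"angular":[0,0,0],"hand":-1},{"translation":[0,0,0],"angular":[0,0,0],"hand":-1},{"translation":[0,0,0],"angular":[0,0,0],"hand":-1}]' 40; python3 -c "
from h import *
o,M=block(.5533,-.256,2.87);print(M[:,2])
s=r.read_state();print(s['torque'])"
```

```text
time: 7.2
ee_pos: [0.4948, -0.2893, 0.1446]
eef_rot: [0.107, 0.759, -0.09, 0.636]
ft_force: [0.6, -0.7, 0.8]
width: 0.0256
[-0.68118769  0.18969274  0.70710678]
[-0.14202561 -0.13383519 -0.07221559]
```

```bash
python3 -m pendant '[{"translation":[-0.34,0.09,0.35],"angular":[0,0,0],"hand":-1},{"translation":[-0.68,0.19,0.71],"angular":[0,0,0],"hand":-1},{"translation":[-0.68,0.19,0.71],"angular":[0,0,0],"hand":-1},{"translation":[0,0,0],"angular":[0,0,0],"hand":-1}]'; python3 -c "
from h import *
s=r.read_state();print(s['torque'])"
```

```text
time: 7.6
ee_pos: [0.4769, -0.2848, 0.1636]
eef_rot: [0.107, 0.758, -0.09, 0.637]
ft_force: [-0.3, 0.1, -0.4]
width: 0.0259
[-0.00540827  0.0558027   0.02215416]
```

```bash
python3 -m pendant '[{"translation":[-1.02,0.28,1.06],"angular":[0,0,0],"hand":-1},{"translation":[-1.02,0.28,1.06],"angular":[0,0,0],"hand":-1},{"translation":[-1.02,0.28,1.06],"angular":[0,0,0],"hand":-1},{"translation":[-1.02,0.28,1.06],"angular":[0,0,0],"hand":-1},{"translation":[-1.02,0.28,1.06],"angular":[0,0,0],"hand":-1},{"translation":[-1.02,0.28,1.06],"angular":[0,0,0],"hand":-1},{"translation":[0,0,0],"angular":[0,0,0],"hand":-1},{"translation":[0,0,0],"angular":[0,0,0],"hand":-1}]'; python3 - <<'E'
from h import *
im=r.camera('scene'); cv2.imwrite('pics/s4.png',cv2.resize(im[60:240,160:360],None,fx=3,fy=3)[:,:,::-1])
s=r.read_state();print(s['joint_positions'].round(2))
E
```

```text
time: 8.4
ee_pos: [0.4169, -0.2676, 0.2258]
eef_rot: [0.107, 0.758, -0.09, 0.637]
ft_force: [0.7, -0.1, -1.1]
width: 0.0254
[-0.03  0.19  0.56  1.73 -0.06  1.42  1.83]
```

View pics/s4.png

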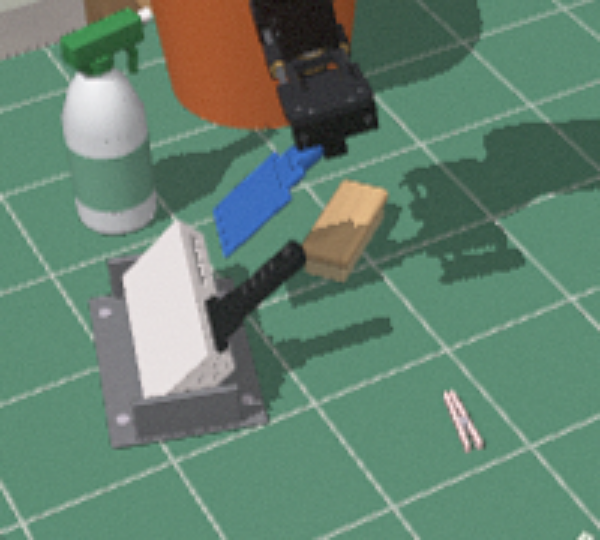

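The blue scraper is clear of the slot, with its blade free in the air at (250,210) in this crop, and the black one hasn't moved. Next I'll raise it and level the blade.

```bash
python3 -m pendant '[{"translation":[0,0,1],"angular":[-2,-7.2,0],"hand":-1},{"translation":[0,0,1.2],"angular":[-2,-7.2,0],"hand":-1},{"translation":[0,0,1.2],"angular":[-2,-7.2,0],"hand":-1},{"translation":[0,0,1.2],"angular":[-2,-7.2,0],"hand":-1},{"translation":[0,0,1.2],"angular":[-2,-7.2,0],"hand":-1},{"translation":[0,0,1.2],"angular":[-2,-7.2,0],"hand":-1},{"translation":[0,0,0],"angular":[0,0,0],"hand":-1},{"translation":[0,0,0],"angular":[0,0,0],"hand":-1}]'; python3 - <<'E'
from h import *
im=r.camera('scene'); cv2.imwrite('pics/s5.png',cv2.resize(im[30:240,140:400],None,fx=3,fy=2.85)[:,:,::-1])
s=r.read_state();print(s['joint_positions'].round(2)); print(R.from_quat(s['eef_rot']).as_matrix().round(3))
E
```

```text
time: 9.25
ee_pos: [0.4163, -0.2677, 0.2955]
eef_rot: [0.067, 0.459, -0.121, 0.877]
ft_force: [1.2, 0.1, -0.4]
width: 0.0253
[-0.01 -0.47  0.46  2.18  0.13  0.79  1.7 ]
[[ 0.548  0.274  0.79 ]
 [-0.151  0.962 -0.229]
 [-0.823  0.006  0.569]]
```

View pics/s5.png

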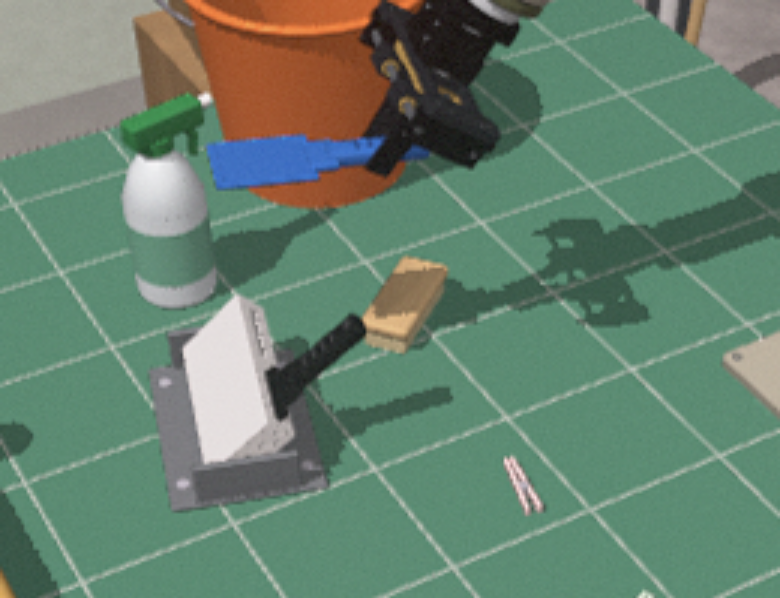

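```bash
python3 -m pendant '[{"translation":[2,2,0],"angular":[0,0,0],"hand":-1},{"translation":[2,3.5,0],"angular":[0,0,0],"hand":-1},{"translation":[2,3.7,0],"angular":[0,0,0],"hand":-1},{"translation":[2,3.7,0],"angular":[0,0,0],"hand":-1},{"translation":[1,3.7,0],"angular":[0,0,0],"hand":-1},{"translation":[1,3.7,0],"angular":[0,0,0],"hand":-1},{"translation":[1,3.7,0],"angular":[0,0,0],"hand":-1},{"translation":[1,3.7,0],"angular":[0,0,0],"hand":-1},{"translation":[0.5,3.7,0],"angular":[0,0,0],"hand":-1},{"translation":[0.5,3.7,0],"angular":[0,0,0],"hand":-1},{"translation":[0.4,3.7,0],"angular":[0,0,0],"hand":-1},{"translation":[0,2.5,0],"angular":[0,0,0],"hand":-1},{"translation":[0,0.8,0],"angular":[0,0,0],"hand":-1},{"translation":[0,0,0],"angular":[0,0,0],"hand":-1},{"translation":[0,0,0],"angular":[0,0,0],"hand":-1}]'; python3 - <<'E'
from h import *
im=r.camera('scene'); cv2.imwrite('pics/s6.png',im[:,:,::-1])
im=r.camera('top'); cv2.imwrite('pics/t6.png',im[:,:,::-1])
P=[]
for n in ["blue_scraper_blade","blue_scraper_tip","blue_scraper_handle"]:
    a=r.mark_of('scene',n)[:1];b=r.mark_of('top',n)[:1]; print(n,a,b)
    if a and b: print(tri(a[0]['point'],b[0]['point']))
s=r.read_state();print(s['joint_positions'].round(2)); print(R.from_quat(s['eef_rot']).as_matrix().round(3))
E
```

```text
time: 10.8
ee_pos: [0.5509, 0.1522, 0.2949]
eef_rot: [0.067, 0.459, -0.122, 0.877]
ft_force: [0.0, -1.2, -1.5]
width: 0.0253
blue_scraper_blade [{'point': [207.0, 251.2], 'confidence': 0.88}] [{'point': [160.2, 215.7], 'confidence': 0.68}]
(array([0.66343724, 0.11833367, 0.28800824]), array([ 0.21379176,  1.87310402, -1.864472  ,  1.24796785]))
blue_scraper_tip [{'point': [214.7, 233.5], 'confidence': 0.55}] [{'point': [144.3, 221.6], 'confidence': 0.63}]
(array([0.70379625, 0.10865365, 0.2773572 ]), array([ 0.07565369,  0.56606744, -0.57678023,  0.37778056]))
blue_scraper_handle [{'point': [199.7, 302.7], 'confidence': 0.87}] [{'point': [200.2, 203.4], 'confidence': 0.72}]
(array([0.55889158, 0.14785911, 0.28262124]), array([ 0.01820329,  0.30087089, -0.28452748,  0.20209573]))
[-0.11 -0.1  -0.46  1.95  0.51  0.92  0.47]
[[ 0.551  0.275  0.788]
 [-0.152  0.961 -0.229]
 [-0.821  0.007  0.571]]
```

View pics/s6.png

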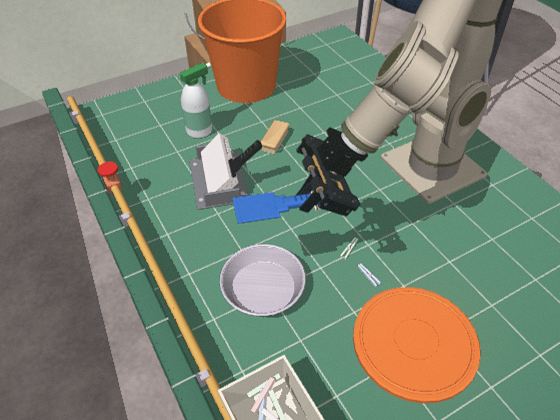

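View pics/t6.png

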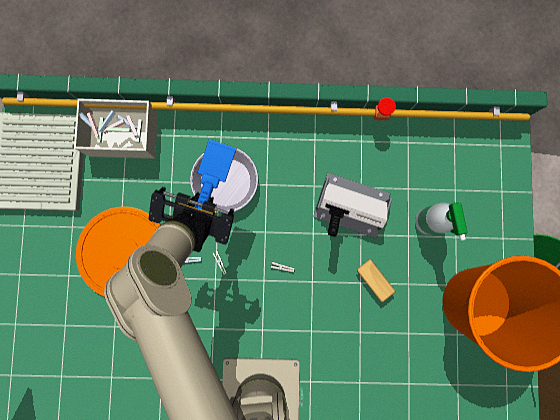

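The blade at scene (258,206) is over the dish and close to level; the triangulated handle, blade and tip heights agree within 1 cm. I'm lowering it to about 10 cm above the rim.

```bash
python3 -m pendant '[{"translation":[-0.3,0.2,-1.3],"angular":[0,0,0],"hand":-1},{"translation":[-0.3,0.2,-1.5],"angular":[0,0,0],"hand":-1},{"translation":[0,0,-1.5],"angular":[0,0,0],"hand":-1},{"translation":[0,0,-1.5],"angular":[0,0,0],"hand":-1},{"translation":[0,0,-1.5],"angular":[0,0,0],"hand":-1},{"translation":[0,0,-1.5],"angular":[0,0,0],"hand":-1},{"translation":[0,0,-1.5],"angular":[0,0,0],"hand":-1},{"translation":[0,0,-1.5],"angular":[0,0,0],"hand":-1},{"translation":[0,0,-1.2],"angular":[0,0,0],"hand":-1},{"translation":[0,0,-0.6],"angular":[0,0,0],"hand":-1},{"translation":[0,0,0],"angular":[0,0,0],"hand":-1},{"translation":[0,0,0],"angular":[0,0,0],"hand":-1},{"translation":[0,0,0],"angular":[0,0,0],"hand":-1}]'; python3 - <<'E'
from h import *
im=r.camera('scene'); cv2.imwrite('pics/s7.png',im[:,:,::-1])
im=r.camera('top'); cv2.imwrite('pics/t7.png',im[:,:,::-1])
for n in ["blue_scraper_blade","blue_scraper_tip","blue_scraper_handle","dish_rim","black_scraper_handle"]:
    a=r.mark_of('scene',n)[:1];b=r.mark_of('top',n)[:1]; print(n,a,b)
    if a and b: print(tri(a[0]['point'],b[0]['point']))
s=r.read_state();print(s['joint_positions'].round(2),s['joint_vel'].round(3)); print(R.from_quat(s['eef_rot']).as_matrix().round(3))
E
```

```text
time: 12.5
ee_pos: [0.5448, 0.1575, 0.1606]
eef_rot: [0.067, 0.458, -0.121, 0.878]
ft_force: [-0.1, 0.1, -1.5]
width: 0.0257
blue_scraper_blade [{'point': [247.9, 259.7], 'confidence': 0.56}] [{'point': [173.1, 217.9], 'confidence': 0.74}]
(array([0.65565514, 0.12983761, 0.15688269]), array([ 0.13078158,  1.29386803, -1.32558948,  0.90021979]))
blue_scraper_tip [{'point': [250.1, 243.3], 'confidence': 0.83}] [{'point': [161.7, 224.1], 'confidence': 0.84}]
(array([0.68958897, 0.11421376, 0.15300285]), array([ 0.15588345,  1.32327368, -1.37474988,  0.91644066]))
blue_scraper_handle [{'point': [238.7, 305.7], 'confidence': 0.79}] [{'point': [208.4, 209.6], 'confidence': 0.73}]
(array([0.55159981, 0.15276696, 0.15093371]), array([-0.02097833, -0.3773303 ,  0.36846206, -0.26313415]))
dish_rim [{'point': [277.1, 262.0], 'confidence': 0.83}] [{'point': [179.1, 227.9], 'confidence': 0.6}]
(array([0.65520299, 0.11994171, 0.02979411]), array([-0.10323258, -1.05153853,  1.09915502, -0.74885342]))
black_scraper_handle [{'point': [151.0, 249.5], 'confidence': 0.8}] [{'point': [252.9, 122.9], 'confidence': 0.74}]
(array([0.55707673, 0.19399626, 0.44831646]), array([  3.1442738 ,  69.5539199 , -63.32470393,  45.74414877]))
[-0.13  0.06 -0.5   2.12  0.79  0.72  0.12] [-0.001  0.001 -0.001  0.     0.     0.     0.001]
[[ 0.551  0.275  0.788]
 [-0.152  0.962 -0.229]
 [-0.821  0.007  0.571]]
```

View pics/s7.png

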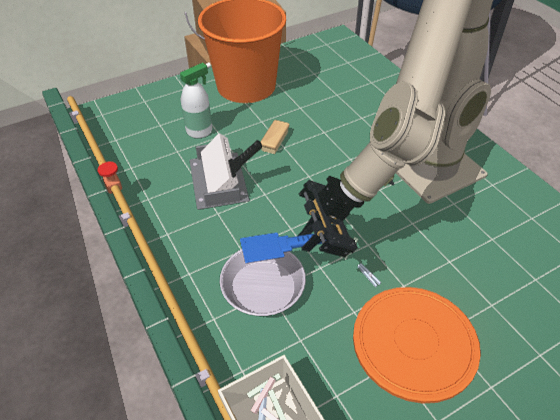

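View pics/t7.png

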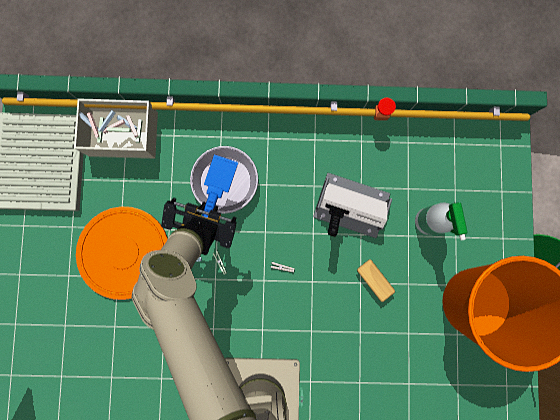

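The blade is over the dish in both views. As a last check on level, I'll overlay the scraper model on the pictures at several pitches.

```bash
python3 - <<'E'
from h import *
s=r.read_state(); T=R.from_quat(s['eef_rot']).as_matrix(); hc0=s['ee_pos']+.006*T[:,0]
masks={}
for c in ('scene','top'):
    im=cv2.imread('pics/s7.png' if c=='scene' else 'pics/t7.png'); hsv=cv2.cvtColor(im,cv2.COLOR_BGR2HSV)
    m=cv2.inRange(hsv,(105,120,60),(125,255,255)); 
    n,l,st,_=cv2.connectedComponentsWithStats(m); k=1+np.argmax(st[1:,4]); print(c,st[k]); masks[c]=(l==k)
def sil(c,hc,A):
    out=np.zeros((420,560),np.uint8)
    for x0,x1,w,t in [(-.046,.048,.026,.018),(.038,.066,.044,.012),(.060,.150,.072,.006)]:
        P=[hc+A@[x,y,z] for x in(x0,x1) for y in(-w/2,w/2) for z in(-t/2,t/2)]
        q=proj(c,P)[:,::-1]; cv2.fillConvexPoly(out,cv2.convexHull(np.round(q).astype(np.int32)),1)
    return out>0
res=[]
from itertools import product
yw=np.arctan2(T[1,0],T[0,0])
ok={}
for p,ro,sx,sy,sz in product((-12,-8,-4,0,4,8,12),(-8,-4,0,4,8),(-.006,0,.006),(-.004,0,.004),(-.006,0,.006)):
    A=R.from_euler('ZYX',[yw,-np.radians(p),np.radians(ro)]).as_matrix()
    hc=hc0+R.from_euler('z',yw).apply([sx,sy,sz]); iou=1
    for c in masks:
        S=sil(c,hc,A); 
        Mk=masks[c]; # occlusion by gripper: only compare over blade region (mask bbox)
        ys,xs=np.where(Mk); B=np.zeros_like(Mk); 
        x,y=(xs.min(),ys.min()); B[ys.min()-6:ys.max()+6, xs.min()-6:xs.max()+2]=1
        if c=='top': B[ys.max()-4:]=0
        else: B[:,xs.max()-6:]=0
        S=S&B; Mk=Mk&B; iou*=(S&Mk).sum()/(S|Mk).sum()
    res.append((iou,p,ro,sx,sy,sz))
res.sort(reverse=True)
print(res[:12])
for p in (-12,-8,-4,0,4,8,12): print(p,max(a[0] for a in res if a[1]==p))
E
```

```text
scene [ 240  233   74   30 1337]
top [ 204  154   34   58 1086]Traceback (most recent call last):
  File "<stdin>", line 22, in <module>
  File "<stdin>", line 12, in sil
  File "h.py", line 6, in proj
    i=r.camera_info(c); K=np.array([[i['fx'],0,i['cx']],[0,i['fy'],i['cy']],[0,0,1]])
ValueError: time passes only in moves, steps and waits
```

```bash
python3 - <<'E'
import numpy as np, cv2
from itertools import product
from scipy.spatial.transform import Rotation as R
from bench import r
I={c:r.camera_info(c) for c in('scene','top')}; s=r.read_state()
def proj(c,P):
    i=I[c]; K=np.array([[i['fx'],0,i['cx']],[0,i['fy'],i['cy']],[0,0,1]])
    return cv2.projectPoints(np.float64(P),i['rvec'],i['tvec'],K,None)[0][:,0]
T=R.from_quat(s['eef_rot']).as_matrix(); hc0=s['ee_pos']+.006*T[:,0]
D={}
for c in I:
    im=cv2.imread('pics/s7.png' if c=='scene' else 'pics/t7.png'); hsv=cv2.cvtColor(im,cv2.COLOR_BGR2HSV)
    n,l,st,_=cv2.connectedComponentsWithStats(cv2.inRange(hsv,(105,120,60),(125,255,255))); k=1+np.argmax(st[1:,4])
    x,y,w,h,_=st[k]; B=np.zeros(l.shape,bool)
    if c=='scene': B[y-8:y+h+8,x-8:x+int(.65*w)]=1
    else: B[y-8:y+int(.65*h),x-8:x+w+8]=1
    D[c]=((l==k)&B,B)
def sil(c,hc,A):
    out=np.zeros((420,560),np.uint8)
    for x0,x1,w,t in [(-.046,.048,.026,.018),(.038,.066,.044,.012),(.060,.150,.072,.006)]:
        P=[hc+A@[x,y,z] for x in(x0,x1) for y in(-w/2,w/2) for z in(-t/2,t/2)]
        cv2.fillConvexPoly(out,cv2.convexHull(np.round(proj(c,P)).astype(np.int32)),1)
    return out>0
yw=np.arctan2(T[1,0],T[0,0]); res=[]
for p,ro,sx,sy,sz in product((-12,-8,-4,0,4,8,12),(-8,-4,0,4,8),(-.006,0,.006),(-.004,0,.004),(-.006,0,.006)):
    A=R.from_euler('ZYX',[yw,-np.radians(p),np.radians(ro)]).as_matrix()
    hc=hc0+R.from_euler('z',yw).apply([sx,sy,sz]); v=1
    for c,(M,B) in D.items():
        S=sil(c,hc,A)&B; v*=(S&M).sum()/(S|M).sum()
    res.append((round(v,3),p,ro,sx,sy,sz))
res.sort(reverse=True); print(*res[:8],sep='\n')
for p in (-12,-8,-4,0,4,8,12): print('pitch',p,max(a[0] for a in res if a[1]==p))
for p in (-8,-4,0,4,8): print('roll',p,max(a[0] for a in res if a[2]==p))
E
```

```text
(np.float64(0.838), 4, 8, 0.006, 0, -0.006)
(np.float64(0.82), 0, 4, 0.006, -0.004, -0.006)
(np.float64(0.816), 4, 4, 0.006, 0, -0.006)
(np.float64(0.813), 0, 8, 0, -0.004, -0.006)
(np.float64(0.811), 0, 8, 0.006, -0.004, -0.006)
(np.float64(0.81), 0, 8, 0, -0.004, 0)
(np.float64(0.808), 0, 8, 0.006, 0, 0)
(np.float64(0.806), 4, 8, 0, 0, -0.006)
pitch -12 0.667
pitch -8 0.765
pitch -4 0.794
pitch 0 0.82
pitch 4 0.838
pitch 8 0.713
pitch 12 0.601
roll -8 0.756
roll -4 0.776
roll 0 0.795
roll 4 0.82
roll 8 0.838
```

```bash
python3 - <<'E'
import numpy as np, cv2
from scipy.optimize import differential_evolution
from scipy.spatial.transform import Rotation as R
from bench import r
I={c:r.camera_info(c) for c in('scene','top')}; s=r.read_state()
def proj(c,P):
    i=I[c]; K=np.array([[i['fx'],0,i['cx']],[0,i['fy'],i['cy']],[0,0,1]])*4; K[2,2]=1
    return cv2.projectPoints(np.float64(P),i['rvec'],i['tvec'],K,None)[0][:,0]
T=R.from_quat(s['eef_rot']).as_matrix(); hc0=s['ee_pos']+.006*T[:,0]
D={}
for c in I:
    im=cv2.imread('pics/s7.png' if c=='scene' else 'pics/t7.png'); hsv=cv2.cvtColor(im,cv2.COLOR_BGR2HSV)
    n,l,st,_=cv2.connectedComponentsWithStats(cv2.inRange(hsv,(100,110,50),(128,255,255))); k=1+np.argmax(st[1:,4])
    x,y,w,h,_=st[k]; B=np.zeros(l.shape,bool)
    if c=='scene': B[y-8:y+h+8,x-8:x+int(.65*w)]=1
    else: B[y-8:y+int(.65*h),x-8:x+w+8]=1
    D[c]=(((l==k)&B).astype(float),B)
def sil(c,hc,A):
    out=np.zeros((1680,2240),np.uint8)
    for x0,x1,w,t in [(.038,.066,.044,.012),(.060,.150,.072,.006)]:
        P=[hc+A@[x,y,z] for x in(x0,x1) for y in(-w/2,w/2) for z in(-t/2,t/2)]
        cv2.fillConvexPoly(out,cv2.convexHull(np.round(proj(c,P)).astype(np.int32)),255)
    return cv2.resize(out,(560,420),interpolation=cv2.INTER_AREA)/255.
yw=np.arctan2(T[1,0],T[0,0])
def f(q):
    A=R.from_euler('ZYX',[yw+q[2]/57.3,-q[0]/57.3,q[1]/57.3]).as_matrix(); hc=hc0+np.array(q[3:])/1000
    return sum(np.abs(sil(c,hc,A)-M)[B].sum() for c,(M,B) in D.items())
S=differential_evolution(f,[(-18,18),(-18,18),(-8,8),(-12,12),(-12,12),(-12,12)],seed=1,maxiter=60,popsize=10,tol=1e-4)
print(S.x.round(1),S.fun,sum(M.sum() for M,_ in D.values()))
q=S.x;A=R.from_euler('ZYX',[yw+q[2]/57.3,-q[0]/57.3,q[1]/57.3]).as_matrix(); print('tilt deg',np.degrees(np.arccos(A[2,2])),'blade',hc0+q[3:]/1000+.105*A[:,0])
for ro in (-8,0,8,12): 
    z=S.x.copy(); z[1]=ro; print(ro,f(z))
E
```

```text
[  3.8   4.5  -1.4   2.8  -1.6 -11.6] 79.45098039215686 1981.0
tilt deg 5.911359030023415 blade [0.65099212 0.12453544 0.15032165]
-8 209.76078431372545
0 123.99607843137254
8 104.50588235294117
12 165.45490196078433
```

```bash
python3 -m pendant '[{"translation":[0,0,0],"angular":[0,0,0],"hand":-1},{"translation":[0,0,0],"angular":[0,0,0],"hand":-1},{"translation":[0,0,0],"angular":[0,0,0],"hand":-1}]'; python3 -c "
from bench import r
s=r.read_state();print(s['time'],abs(s['joint_vel']).max());print(r.close_job())"
```

```text
time: 13.4
ee_pos: [0.5446, 0.1572, 0.1598]
eef_rot: [0.067, 0.458, -0.121, 0.878]
ft_force: [-0.2, 0.2, -1.5]
width: 0.0256
13.4 0.0016008015967856767
the job is handed in; nothing more can be done
None
```

The blue scraper is out of its slot and held steady, blade close to level, over the middle of the steel dish. I handed the job in at 13.4 s, and no verdict was reported.

I gripped the handle across its width at 40 N and drew it about 11.5 cm along the slot axis. I then raised and levelled it, carried it over the dish and lowered it.

**Position:** the blade centre is at about (0.651, 0.125, 0.150) m. That is within 1 cm of the dish centre and about 105 mm above the rim.

**Level:** fitting the scraper's outline in the scene and top pictures gives a tilt of about 6°, against the 17° allowed. The three triangulated heights along the tool differ by 6 mm or less.

**Grip:** the finger opening stayed at 25.6 mm on the 26 mm handle. The joints were at rest, and the wrist force (about 1.5 N) was little more than the scraper's weight.

**Checks that disagreed:**
- In the last pictures, the network placed the black handle wrongly in the top view (on the orange lid). Its scene mark stayed within 2 pixels of the start, and both pictures show the black scraper still in its slot.
- The blade height from the network marks was 157 mm, against 150 mm from the outline fit. Both are inside the allowed band.
- The clothespins, lid, brush and spray bottle were checked only by eye. The arm hid two of the pins in the last top picture.

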